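Clamp a glass block in the engraving jig

ROBOT

A 7-joint arm with a two-finger parallel gripper is mounted at the origin on the work surface. World frame = base frame: x ahead of the robot, y to its left, z up, the work surface at z = 0. Lengths are in mm, angles in rad, forces in N, time in s.
With the tool pointing down it reaches from about 400 to 875 mm from the base axis. Payload 6.5 kg.
Tool frame: the origin (TCP) lies on the centre line of the jaws, within the pads' length; the fingertips stand 19 mm ahead of it and the grasp point (between the pads) is the TCP; z points along the fingers, y is the line along which they close (so a half turn about z gives the same grasp; the last joint's range is limited). The gripper opens to 88 mm and grips with 3 to 60 N. Pads are 18 mm wide; open, the fingers measure 123 mm over their backs; the gripper's body (75 mm by 187 mm) begins 45 mm behind the grasp point.
Start: joints at [-1.306, 0.536, -0.004, 1.538, 0.003, 1.067, -0.071], TCP at [211.114, 614.753, 257.716] pointing down, gripper open.
Joint ranges: [-2.7, 2.7], [-0.37, 2.16], [-1.27, 1.26], [0.24, 2.4], [-1.31, 4.45], [0.19, 1.91], [-2.76, 2.76]. Speed limits (rad/s): [2.39, 2.39, 3.14, 3.14, 3.14, 3.14, 3.14].

INTERFACE

Orientations are given as a rotation vector (axis times angle).
In Python, from workcell import sensors, get_image, get_calibration, arm gives the robot as it stands.
- The arm moves only by the tool move_arm, never from a script. Its arguments are lists of equal length, an entry for each row: "dp": the shift along the tool's x, y, z in units of 40 mm (1.0 is 40 mm), a list of three; "dr": the turn, a rotation vector about the tool's x, y, z in units of 5 degrees (1.0 is 5 degrees), a list of three; "jaw": the opening, from -1 (shut) to 1 (fully open). In form: {"dp": [[dx, dy, dz], ...], "dr": [[rx, ry, rz], ...], "jaw": [jaw, ...]}. A call has 1 to 5 rows; each row shifts and turns the commanded pose from where the row before left it, along the tool's axes as they then stand; what a row does not reach is not made up. A row lasts 1/12 s, in which the tool goes at most 41.7 mm and 7.16 degrees, less where a joint would pass 70% of its speed; a pose out of reach is approached as far as the arm can. A call is refused whole if a number of a shift passes 1 or a number of a turn 1, either way. A call with a gripper value outside its range is refused whole. The fingers move at their own pace and stop on an object; "newtons" is the grip in N (left out, the last holds). Time passes only in rows, so rows that do not move let the fingers close. It gives the time, the measured TCP pose, the force, the opening and the grip force at its end, in the units of the state.
- sensors.get_state(): the state, without advancing time (a new reading comes with each control period).
- get_image(name): name is "scene" or "top" or "wrist"; returns (picture, depth): 384x512x3 uint8, red, green, blue; 384x512 float32, mm along the optical axis (not along the pixel's ray), 0 where there is no reading.
- get_calibration(name): a dict with "fx", "fy", "cx", "cy" (pixels), "dist_coeffs" ([k1, k2, p1, p2, k3] as OpenCV has them; the pictures are not rectified), "xyz" and "rotation" of the camera in the world. Camera axes: x right, y down, z forward; pixel columns grow to the right and rows downward; lengths in mm; the calibration is good to about 2 mm. A picture is of the moment at which its call begins: read the wrist's pose just before it. get_calibration takes no time and is no camera call; for the wrist camera it gives the pose at the moment of the call.
- arm.finish_job(): hands the job in; it is judged then, once.
The state is a dict: "clock": time; "joint_positions": joint angles; "qvel": joint speeds; "joint_efforts": joint torques, N m; "tool_pos": TCP position; "tcp_rot": TCP orientation; "contact_force": force on the tool from outside, world axes, zero at the start; "ft_torque": the same for the moment, N m; "grip_width": finger opening in mm; "finger_force": force on a finger pad.
Only numpy, scipy, OpenCV 4.12 (cv2) and the standard library are available. Lean on these libraries where they do the work, as an engineer would, in place of code of your own. Each camera call takes 0.05 s, during which the arm holds its last target. There are 200 camera calls.

TASK

Slide the glass block that lies in the channel of the wooden engraving jig gently along until it has pushed in the small spring tip of the end stop and sits hard home, then swing the cam lever round until it snaps past centre and clamps the block against the fence. Do not press hard on the glass, do not ram the lever, and leave everything else on the bench where it is.

Things in the scene. Friction and masses are not known exactly. Their poses are not given: they have to be found in the camera images.
- jig: Plywood board fixed to the bench, 18 mm thick, reaching in its own frame from x -120 to +100 and y -140 to +170 mm. Origin on the underside, z up. A channel runs along x, open at its -x end (robot side); on its -y side a fence 20 mm high (face at y -60 mm, x -90 to +80), on its +y side the clamp jaw (face at y -6 mm when open). Jaw guide and cam: x 2 to 58, y 10 to 81 mm, up to 50 mm above the bench.
- stop: End stop: bracket 14 x 50 x 24 mm at the channel's +x end (x 71, y -35, z 18 mm in the jig's frame = its origin) and the screw in it, pointing to -x along the channel. How far the screw sticks out is set anew each time, not measured: its tip meets the block with the block's centre anywhere from x 16 to 30 mm in the jig's frame. The tip yields 1.5 mm at 0.5 N, then is hard: that is home.
- glass_center (a point): Centre of the loose pale glass block lying flat in the channel, 60 mm along x, 50 mm along y, 25 mm high, 0.17 to 0.25 kg, its x roughly along the jig's. It starts 16 mm or more short of the stop's tip, its centre at x -35 to 0 mm in the jig's frame, with up to 4 mm of side play. It slides at 1 to 3 N. Creep up on the hard stop: more than 20 N from the robot chips the glass.
- glass: The same glass block in the jig's channel; origin at the centre of its underside, z up.
- jaw: Steel jaw of the clamp, 40 x 12 x 20 mm with a slanted lead-in at its -x end, origin at its centre, x 30 mm in the jig's frame. With the lever open its face is 54 mm from the fence. The lever drives it about 7.5 mm towards the fence and it presses the block there through a spring, taking up the side play by itself.
- pivot (a point): Point on the vertical axis of the cam lever: (30, 55, 46) mm in the jig's frame. The lever's flat bar, 14 mm wide, is 36 to 44 mm above the bench.
- lever (a joint): Lever angle, rad. 0: open, along the jig's +y; grows counter-clockwise from above, towards the jig's -x. Starts at 0. A spring resists, most near 0.8 rad (about 10 N at the knob), then less up to the centre at 1.5; past it the lever snaps on by itself to its stop at 1.7 and stays. Let go earlier it springs back. Over 22 N from the robot bends it.
- lever_knob (a point): Centre (half-way up) of the upright round black knob at the lever's end: 18 mm in diameter, 36 to 76 mm above the bench, its axis 95 mm from the pivot. The space round its whole swing is free, but for the board below and the lever bar on its pivot side.
- brush: Bystander, to be left alone: flat brush 170 mm long, beside the board
- tape: Bystander, to be left alone: roll of blue tape, 110 mm across, 24 mm high
- spanner: Bystander, to be left alone: open spanner 110 mm long, beside the board
- burr_a: Bystander, to be left alone: small engraving bit 57 mm long with a pointed stone, on the board behind the fence
- burr_b: Bystander, to be left alone: small engraving bit 48 mm long with a flat stone, on the board behind the fence
- glass_disc: Bystander, to be left alone: glass disc 72 mm across, 16 mm high
- bit_cup: Bystander, to be left alone: metal cup 70 mm across, 75 mm high
- spare_block: Bystander, to be left alone: second glass block 60 x 50 x 25 mm, beside the board, not the one in the channel
Not all that is in view belongs to the job. Leave any pink or red look-alike of the glass alone.

How it is judged (in metres and radians):
On the way, in this order (a step that is already met when the one before it is completed fails the run):
1. the block is home, pressing in the spring tip of the end stop (over 0.3 N), while the lever is still open (contact force between glass and stop above 0.3 N and value of joint lever below 0.5 rad), for 0.2 s.
2. the lever has snapped past centre (value of joint lever above 1.6 rad), for 0.2 s.
At the end, for the whole second after the job is handed in: The glass block lies flat on the board, home with the end stop's spring tip still pressed in (over 0.3 N), against the fence (within 1.5 mm, square within 0.03 rad), at rest, pressed by the jaw with more than 5 N, and the lever rests past centre (above 1.6 rad) (contact force between glass and stop above 0.3 N and y of glass_center in the frame of jig below -0.0335 m and z of glass_center in the frame of jig below 0.033 m and angle between the x axis of glass and the x axis of jig, either way round below 0.03 rad and value of joint lever above 1.6 rad and contact force between jaw and glass above 5 N and linear speed of glass below 0.01 m/s); the robot touches nothing.
It fails at once if the robot presses on the glass block with more than 20 N (contact force between any of the fingers, the arm and glass above 20 N).
It fails at once if the robot presses on the lever with more than 22 N (contact force between any of the fingers, the arm and lever above 22 N).
It fails at once if something else on the bench is moved by more than 15 mm (distance of any of brush, tape, spanner, burr_a, burr_b, glass_disc, bit_cup, spare_block from where it was at the start of the episode above 0.015 m).
It also fails if it takes over 70 s, if anything falls off the work surface, if the arm or the gripper's body presses on something with over 40 N, if the wrist force passes 120 N, or if a joint passes its speed limit or range.

## Working session

There is one attempt and no reset: what is moved stays moved. The work goes in short steps, Python scripts to look and compute and a tool call to move; the robot and the scene stay as the last step left them, time stands still between calls to the robot, and variables do not carry over. Pictures are saved under pics/ and viewed, at most 10 in all, crops included, and the job is handed in when it is done.

Besides the shell and the picture viewer there is one more tool, called after ">>>" by a JSON object that holds its "fn" and its "kwargs", one argument or row to a line. move_arm: Moves the arm, as the interface text tells. Its arguments: {"type":"object","properties":{"dp":{"type":"array","items":{"type":"array","items":{"type":"number"}}},"dr":{"type":"array","items":{"type":"array","items":{"type":"number"}}},"jaw":{"type":"array","items":{"type":"number"}},"newtons":{"type":"number"}},"required":["dp","dr","jaw"]}

```bash
mkdir -p pics
cat > h.py <<'E'
import numpy as np, cv2
from workcell import sensors,get_image,get_calibration,arm
from scipy.spatial.transform import Rotation as R
def rot(c):
    r=np.array(c["rotation"],float)
    return r if r.shape==(3,3) else R.from_rotvec(r).as_matrix()
def rays(c,px):
    K=np.array([[c["fx"],0,c["cx"]],[0,c["fy"],c["cy"]],[0,0,1]])
    u=cv2.undistortPoints(np.array(px,float).reshape(-1,1,2),K,np.array(c["dist_coeffs"],float)).reshape(-1,2)
    return np.c_[u,np.ones(len(u))]
def plane(c,px,z):
    d=rays(c,px)@rot(c).T; o=np.array(c["xyz"]); return o+d*((z-o[2])/d[:,2])[:,None]
def deproj(c,px,depth):
    return np.array(c["xyz"])+(rays(c,px)*np.asarray(depth).reshape(-1,1))@rot(c).T
E
python3 - <<'E'
from h import *
for n in("top","scene"):
    p,d=get_image(n); c=get_calibration(n); np.savez(n,p=p,d=d); print(n,c)
    cv2.imwrite(f"pics/{n}.png",cv2.resize(p[:,:,::-1],(800,600),interpolation=cv2.INTER_CUBIC))
print(sensors.get_state())
E
```

```text
top {'fx': 402.26624313891176, 'fy': 402.26624313891176, 'cx': 258.81838815828155, 'cy': 189.71833846551556, 'dist_coeffs': array([-0.13829696,  0.        ,  0.        ,  0.        ,  0.        ]), 'xyz': array([ 376.29476665,   40.22311791, 1205.12321254]), 'rotation': array([-2.14570264,  2.17635368, -0.14896966])}
scene {'fx': 486.74594236970756, 'fy': 486.74594236970756, 'cx': 250.18880929047467, 'cy': 190.5842179933413, 'dist_coeffs': array([-0.01216333,  0.        ,  0.        ,  0.        ,  0.        ]), 'xyz': array([ 928.95985104, -492.88458311, 1127.88500005]), 'rotation': array([-2.46693283, -0.85973652,  0.23190701])}
{'clock': 0.1, 'joint_positions': array([-1.3061773 ,  0.53709127, -0.00442131,  1.53875308,  0.00260047,
        1.0673042 , -0.07120059]), 'qvel': array([-0.00084856, -0.00228092, -0.00149014, -0.00258644,  0.00052382,
        0.00016322,  0.00123369]), 'joint_efforts': array([ 2.44497016e-03, -5.72086072e+01,  9.93195735e-01, -2.52231091e+01,
       -5.62850700e-02,  1.34768177e-02,  2.74460160e-05]), 'tool_pos': array([210.9829792 , 614.25733497, 256.93455408]), 'tcp_rot': array([-5.17173586e-01, -3.09859642e+00,  2.42616448e-03]), 'contact_force': array([-0.56307376, -0.84299213,  0.06395441]), 'ft_torque': array([0.01246021, 0.04301941, 0.05450864]), 'finger_force': 0.0, 'grip_width': 87.93809608663722}
```

View pics/top.png

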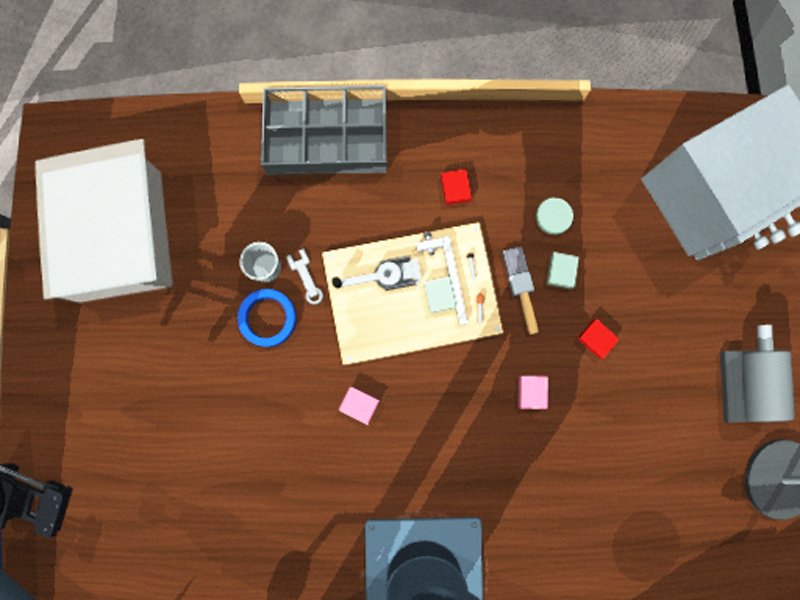

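View pics/scene.png

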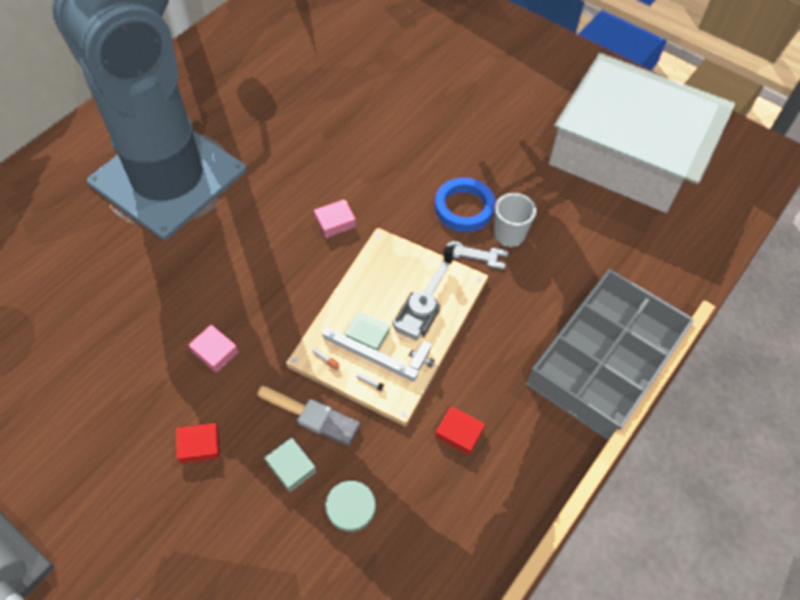

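Top view (800x600): board corners at about (323,252), (482,222), (502,332) and (343,364), fence on the right, black knob at (337,283). There are two pale-green blocks: (440,295) lies in the channel beside the fence, so it is the one meant. (563,270) lies off the board, so it is the spare. Red and pink cubes are decoys.

```bash
cat > m.py <<'E'
from h import *
def fit(n):
    f=np.load(n+".npz"); p=f["p"]; c=get_calibration(n)
    hsv=cv2.cvtColor(p,cv2.COLOR_RGB2HSV)
    m=cv2.inRange(hsv,(15,25,150),(35,160,255))
    box=(200,135,330,240) if n=="top" else (180,140,320,275)
    k=np.zeros_like(m); k[box[1]:box[3],box[0]:box[2]]=255; m&=k
    m=cv2.morphologyEx(m,cv2.MORPH_OPEN,np.ones((3,3)))
    cs,_=cv2.findContours(m,cv2.RETR_EXTERNAL,cv2.CHAIN_APPROX_NONE)
    hull=cv2.convexHull(np.vstack([a for a in cs if cv2.contourArea(a)>30])).reshape(-1,2)
    w=plane(c,hull,18.)[:,:2]
    r=cv2.minAreaRect(w.astype(np.float32)); b=cv2.boxPoints(r)
    print(n,"rect",r); print(b)
    # frame: y axis = long side, pointing to world +y
    e=[b[1]-b[0],b[2]-b[1]]; L=max(e,key=np.linalg.norm); L=L/np.linalg.norm(L); L=L*np.sign(L[1])
    X=np.array([L[1],-L[0]]); ctr=np.array(r[0]); o=ctr-(-10)*X-15*L
    print("origin",o,"yaw",np.arctan2(X[1],X[0]))
    J=lambda w:np.c_[(w[:,:2]-o)@X,(w[:,:2]-o)@L]
    g=cv2.inRange(hsv,(50,15,120),(95,120,255))&k
    cs,_=cv2.findContours(g,cv2.RETR_EXTERNAL,cv2.CHAIN_APPROX_NONE)
    for a in cs:
        if cv2.contourArea(a)>60:
            q=plane(c,a.reshape(-1,2),43.); rr=cv2.minAreaRect(q[:,:2].astype(np.float32))
            print(" green",a.reshape(-1,2).mean(0),rr,"jig",J(np.array([rr[0]])))
    kb=cv2.inRange(hsv,(0,0,0),(180,255,55))&k
    cs,_=cv2.findContours(kb,cv2.RETR_EXTERNAL,cv2.CHAIN_APPROX_NONE)
    for a in cs:
        if cv2.contourArea(a)>8:
            q=plane(c,[a.reshape(-1,2).mean(0)],60.); print(" black",a.reshape(-1,2).mean(0),cv2.contourArea(a),q,"jig",J(q))
    print("knob expected world",o+30*X+150*L)
    return p
p=fit("top"); fit("scene")
cv2.imwrite("pics/crop.png",cv2.resize(p[130:240,195:385,::-1],(798,462),interpolation=cv2.INTER_CUBIC))
E
python3 m.py
```

```text
top rect ((535.61279296875, 12.199111938476562), (221.6864013671875, 312.087890625), 10.426956176757812)
[[ 398.3589   145.6056 ]
 [ 454.84116 -161.3286 ]
 [ 672.8667  -121.20738]
 [ 616.3844   185.72682]]
origin [548.1623857   -0.74336517] yaw 0.18198478
 green [281.73529412 188.16176471] ((527.91064453125, -40.98041915893555), (58.259857177734375, 51.66026306152344), 11.353321075439453) jig [[-27.19949215 -35.90739665]]
 black [215.35714286 180.5       ] 18.0 [[550.47906351 151.26198502  60.        ]] jig [[ 29.78864342 149.07591993]]
knob expected world [550.51968932 152.20905745]
scene rect ((544.68017578125, -20.564208984375), (222.2745819091797, 380.0867919921875), 10.305922508239746)
[[ 401.3364   146.53024]
 [ 469.33542 -227.42444]
 [ 688.0239  -187.65866]
 [ 620.0249   186.29602]]
origin [557.20240068 -33.53316808] yaw 0.17987232
 green [234.98591549 211.45070423] ((532.9974365234375, -42.56032180786133), (59.09043884277344, 49.696861267089844), 11.023981094360352) jig [[-25.42944847  -4.55115141]]
 black [286.57894737 162.78947368] 22.5 [[553.3186371  151.29660299  60.        ]] jig [[ 29.24566861 182.54265393]]
knob expected world [559.88280725 119.41393638]
```

View pics/crop.png

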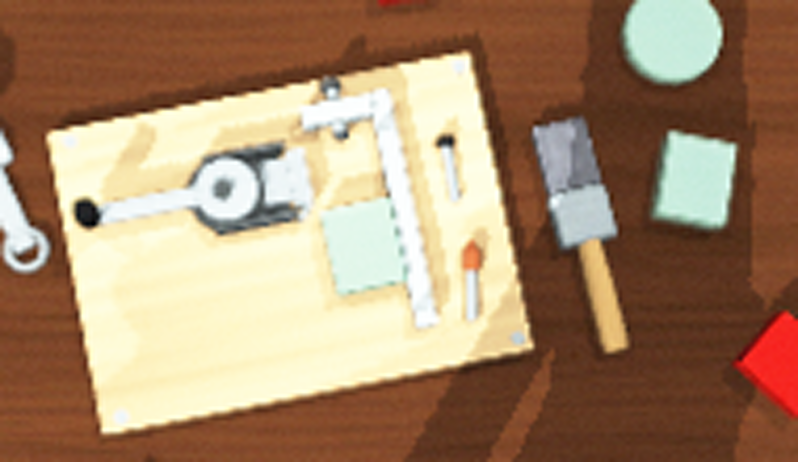

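The crop confirms it: the glass is at crop (365,247), lying against the fence in the channel. The spare (695,180) is off the board. Pose from the top view: origin about (549.5, -0.5), yaw 0.181. Glass centre is at jig x of about -26. I'll shut the jaws, turn the tool square to the jig and hover behind the block.

>>> {"fn": "move_arm", "kwargs": {
  "dp": [
    [0,0,0],
    [0,0,0],
    [0,0,0],
    [0,0,0],
    [0,0,0]
  ],
  "dr": [
    [0,0,-0.977],
    [0,0,-0.977],
    [0,0,-0.977],
    [0,0,-0.977],
    [0,0,-0.977]
  ],
  "jaw": [-1,-1,-1,-1,-1],
  "newtons": 10
}}

```text
clock: 0.52
tool_pos: [211.0, 614.4, 257.2]
tcp_rot: [0.157, -3.137, 0.002]
contact_force: [0.1, -0.4, 0.8]
grip_width: 57.1
finger_force: 0.0
```

>>> {"fn": "move_arm", "kwargs": {
  "dp": [
    [0,0,0],
    [-0.18,-0.8,0],
    [-0.18,-0.8,0],
    [-0.18,-0.8,0],
    [-0.18,-0.8,0]
  ],
  "dr": [
    [0,0,-0.977],
    [0,0,0],
    [0,0,0],
    [0,0,0],
    [0,0,0]
  ],
  "jaw": [-1,-1,-1,-1,-1]
}}

```text
clock: 0.93
tool_pos: [262.8, 492.3, 257.2]
tcp_rot: [0.284, -3.128, 0.001]
contact_force: [1.7, 0.3, -0.2]
grip_width: 24.0
finger_force: 0.0
```

>>> {"fn": "move_arm", "kwargs": {
  "dp": [
    [-0.18,-0.8,0],
    [-0.18,-0.8,0],
    [-0.18,-0.8,0],
    [-0.18,-0.8,0],
    [-0.18,-0.8,0]
  ],
  "dr": [
    [0,0,0],
    [0,0,0],
    [0,0,0],
    [0,0,0],
    [0,0,0]
  ],
  "jaw": [-1,-1,-1,-1,-1]
}}

```text
clock: 1.35
tool_pos: [326.9, 341.3, 257.5]
tcp_rot: [0.284, -3.128, 0.0]
contact_force: [0.4, -0.1, 0.2]
grip_width: 0.3
finger_force: 0.0
```

>>> {"fn": "move_arm", "kwargs": {
  "dp": [
    [-0.18,-0.8,0],
    [-0.18,-0.8,0],
    [-0.18,-0.8,0],
    [-0.18,-0.8,0],
    [-0.18,-0.8,0]
  ],
  "dr": [
    [0,0,0],
    [0,0,0],
    [0,0,0],
    [0,0,0],
    [0,0,0]
  ],
  "jaw": [-1,-1,-1,-1,-1]
}}

```text
clock: 1.77
tool_pos: [391.0, 190.5, 257.6]
tcp_rot: [0.284, -3.129, 0.0]
contact_force: [0.1, 1.0, 0.3]
grip_width: 0.7
finger_force: 0.0
```

>>> {"fn": "move_arm", "kwargs": {
  "dp": [
    [-0.18,-0.8,0],
    [-0.18,-0.8,0],
    [-0.18,-0.8,0],
    [-0.18,-0.8,0],
    [-0.18,-0.8,0]
  ],
  "dr": [
    [0,0,0],
    [0,0,0],
    [0,0,0],
    [0,0,0],
    [0,0,0]
  ],
  "jaw": [-1,-1,-1,-1,-1]
}}

```text
clock: 2.18
tool_pos: [455.2, 39.7, 257.7]
tcp_rot: [0.284, -3.129, -0.0]
contact_force: [0.5, 0.3, -0.2]
grip_width: 0.2
finger_force: 0.0
```

Run:
```python
from h import *
c=get_calibration("wrist"); p,d=get_image("wrist"); np.savez("wrist",p=p,d=d,xyz=c["xyz"],rotation=c["rotation"]); print(c)
s=sensors.get_state(); print(s["tool_pos"],s["tcp_rot"])
cv2.imwrite("pics/w1.png",cv2.resize(p[:,:,::-1],(800,600)))
```

```text
{'fx': 300.3816783000533, 'fy': 300.3816783000533, 'cx': 250.5299023427621, 'cy': 189.6373279838958, 'dist_coeffs': array([0.02387952, 0.        , 0.        , 0.        , 0.        ]), 'xyz': array([385.32382698,  26.63267206, 385.18640275]), 'rotation': array([1.88750122, 2.26340256, 0.31693492])}
[457.32782418  33.23063097 257.9392857 ] [-0.27260209  3.1281231  -0.00529528]
```

View pics/w1.png

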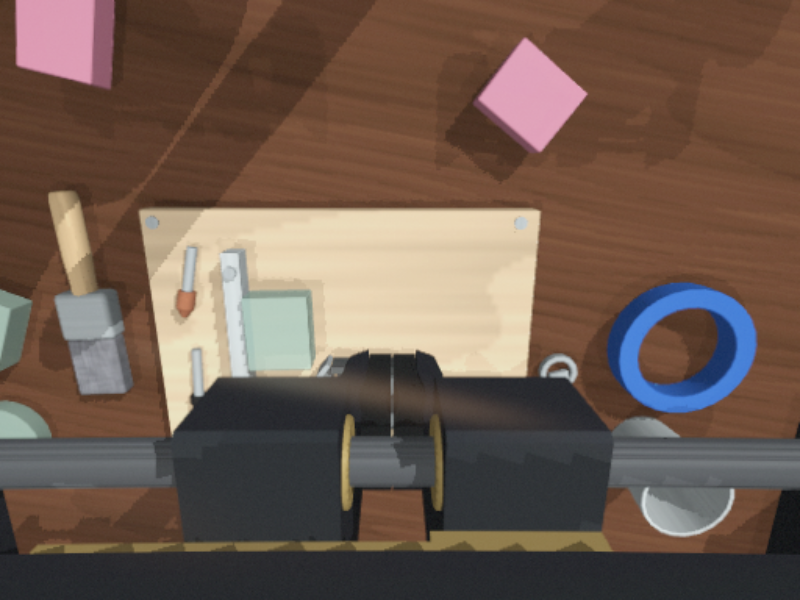

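The wrist view (800x600) shows the board's near corners at (141,209) and (540,209). The block is at about (278,330) against the fence, and nothing lies in the channel behind it.

Run:
```python
from h import *
c=get_calibration("wrist"); f=np.load("wrist.npz"); c["xyz"]=f["xyz"]; c["rotation"]=f["rotation"]; p=f["p"]
a,b=plane(c,np.array([[141,209.5],[540,209.5]])/1.5625,18.)[:,:2]
L=(b-a)/np.linalg.norm(b-a); X=np.array([L[1],-L[0]])
o=(a+b)/2+120*X-15*L
print("len",np.linalg.norm(b-a),"origin",o,"yaw",np.arctan2(X[1],X[0]))
hsv=cv2.cvtColor(p,cv2.COLOR_RGB2HSV); g=cv2.inRange(hsv,(50,15,120),(95,120,255))
k=np.zeros_like(g);k[180:242,152:206]=255; g&=k
cs,_=cv2.findContours(g,cv2.RETR_EXTERNAL,cv2.CHAIN_APPROX_NONE); q=max(cs,key=cv2.contourArea).reshape(-1,2)
w=plane(c,q,43.)[:,:2]; r=cv2.minAreaRect(w.astype(np.float32)); print(r)
for O,Y in((o,np.arctan2(X[1],X[0])),(np.array([549.5,-.5]),.181)):
    x=np.array([np.cos(Y),np.sin(Y)]);l=np.array([-x[1],x[0]])
    j=np.c_[(w-O)@x,(w-O)@l]; print("glass jig",j.min(0),j.max(0)); t=sensors.get_state()["tool_pos"][:2]; print("tool jig",(t-O)@x,(t-O)@l)
```

```text
len 306.60294061784936 origin [547.81809626   1.80422853] yaw 0.18156172285646222
((524.6278076171875, -37.02157974243164), (65.18001556396484, 53.7654914855957), 11.326589584350586)
glass jig [-62.24239671 -60.9806744 ] [ 3.12570624 -6.91139032]
tool jig -83.32833936889217 47.249295974205566
glass jig [-63.45694824 -58.43936263] [ 1.91740101 -4.34918056]
tool jig -84.59450382967725 49.7718332291019
```

>>> {"fn": "move_arm", "kwargs": {
  "dp": [
    [0,-0.7,0],
    [0,-0.7,0],
    [0,-0.66,0],
    [0,0,0.8],
    [0,0,0.8]
  ],
  "dr": [
    [0,0,0],
    [0,0,0],
    [0,0,0],
    [0,0,0],
    [0,0,0]
  ],
  "jaw": [-1,-1,-1,-1,-1]
}}

```text
clock: 2.65
tool_pos: [471.4, -41.5, 194.2]
tcp_rot: [-0.278, 3.125, -0.001]
contact_force: [0.4, 0.6, 0.3]
grip_width: 0.4
finger_force: 0.0
```

>>> {"fn": "move_arm", "kwargs": {
  "dp": [
    [0,0,0.8],
    [0,0,0.8],
    [0,0,0.8],
    [0,0,0],
    [0,0,0]
  ],
  "dr": [
    [0,0,0],
    [0,0,0],
    [0,0,0],
    [0,0,0],
    [0,0,0]
  ],
  "jaw": [-1,-1,-1,-1,-1]
}}

```text
clock: 3.07
tool_pos: [468.5, -39.7, 96.9]
tcp_rot: [0.283, -3.125, -0.0]
contact_force: [0.1, -0.1, 1.5]
grip_width: 0.4
finger_force: 0.0
```

>>> {"fn": "move_arm", "kwargs": {
  "dp": [
    [0,-0.23,0],
    [0,0,0.5],
    [0,0,0.5],
    [0,0,0.35],
    [0,0,0]
  ],
  "dr": [
    [0,0,0],
    [0,0,0],
    [0,0,0],
    [0,0,0],
    [0,0,0]
  ],
  "jaw": [-1,-1,-1,-1,-1]
}}

```text
clock: 3.48
tool_pos: [471.9, -49.5, 43.9]
tcp_rot: [-0.283, 3.128, -0.0]
contact_force: [-0.9, 0.2, 0.7]
grip_width: 0.5
finger_force: 0.0
```

>>> {"fn": "move_arm", "kwargs": {
  "dp": [
    [-0.08,0,0],
    [-0.08,0,0],
    [-0.08,0,0],
    [0,0,0],
    [0,0,0]
  ],
  "dr": [
    [0,0,0],
    [0,0,0],
    [0,0,0],
    [0,0,0],
    [0,0,0]
  ],
  "jaw": [-1,-1,-1,-1,-1]
}}

```text
clock: 3.9
tool_pos: [481.8, -47.0, 44.5]
tcp_rot: [-0.284, 3.127, -0.0]
contact_force: [-0.5, -0.6, -0.2]
grip_width: 0.5
finger_force: 0.0
```

>>> {"fn": "move_arm", "kwargs": {
  "dp": [
    [-0.06,0,0],
    [-0.06,0,0],
    [-0.06,0,0],
    [-0.06,0,0],
    [-0.06,0,0]
  ],
  "dr": [
    [0,0,0],
    [0,0,0],
    [0,0,0],
    [0,0,0],
    [0,0,0]
  ],
  "jaw": [-1,-1,-1,-1,-1]
}}

```text
clock: 4.32
tool_pos: [492.2, -45.0, 43.6]
tcp_rot: [0.283, -3.127, -0.0]
contact_force: [-2.4, 0.0, 1.0]
grip_width: 0.5
finger_force: 1.1
```

>>> {"fn": "move_arm", "kwargs": {
  "dp": [
    [-0.06,0,0],
    [-0.06,0,0],
    [-0.06,0,0],
    [-0.06,0,0],
    [-0.06,0,0]
  ],
  "dr": [
    [0,0,0],
    [0,0,0],
    [0,0,0],
    [0,0,0],
    [0,0,0]
  ],
  "jaw": [-1,-1,-1,-1,-1]
}}

```text
clock: 4.73
tool_pos: [504.9, -42.8, 43.7]
tcp_rot: [-0.284, 3.129, -0.0]
contact_force: [-1.3, -0.2, -0.8]
grip_width: 0.5
finger_force: 0.4
```

>>> {"fn": "move_arm", "kwargs": {
  "dp": [
    [-0.06,0,0],
    [-0.06,0,0],
    [-0.06,0,0],
    [-0.06,0,0],
    [-0.06,0,0]
  ],
  "dr": [
    [0,0,0],
    [0,0,0],
    [0,0,0],
    [0,0,0],
    [0,0,0]
  ],
  "jaw": [-1,-1,-1,-1,-1]
}}

```text
clock: 5.15
tool_pos: [516.6, -40.6, 43.7]
tcp_rot: [-0.284, 3.129, -0.0]
contact_force: [-0.5, -0.2, -1.1]
grip_width: 0.4
finger_force: 0.4
```

>>> {"fn": "move_arm", "kwargs": {
  "dp": [
    [-0.04,0,0],
    [-0.04,0,0],
    [-0.04,0,0],
    [-0.04,0,0],
    [-0.04,0,0]
  ],
  "dr": [
    [0,0,0],
    [0,0,0],
    [0,0,0],
    [0,0,0],
    [0,0,0]
  ],
  "jaw": [-1,-1,-1,-1,-1]
}}

```text
clock: 5.57
tool_pos: [524.3, -39.3, 43.8]
tcp_rot: [0.283, -3.129, 0.0]
contact_force: [-0.7, -0.3, 1.2]
grip_width: 0.8
finger_force: 0.7
```

>>> {"fn": "move_arm", "kwargs": {
  "dp": [
    [-0.015,0,0],
    [-0.015,0,0],
    [-0.015,0,0],
    [-0.015,0,0],
    [0,0,0]
  ],
  "dr": [
    [0,0,0],
    [0,0,0],
    [0,0,0],
    [0,0,0],
    [0,0,0]
  ],
  "jaw": [-1,-1,-1,-1,-1]
}}

```text
clock: 5.98
tool_pos: [526.8, -38.7, 43.7]
tcp_rot: [-0.284, 3.128, -0.0]
contact_force: [-0.1, -0.2, 0.1]
grip_width: 0.3
finger_force: 0.5
```

>>> {"fn": "move_arm", "kwargs": {
  "dp": [
    [-0.02,0,0],
    [-0.02,0,0],
    [-0.02,0,0],
    [-0.02,0,0],
    [-0.02,0,0]
  ],
  "dr": [
    [0,0,0],
    [0,0,0],
    [0,0,0],
    [0,0,0],
    [0,0,0]
  ],
  "jaw": [-1,-1,-1,-1,-1]
}}

```text
clock: 6.4
tool_pos: [530.7, -38.0, 43.7]
tcp_rot: [-0.284, 3.129, 0.0]
contact_force: [-0.8, -0.4, 0.9]
grip_width: 0.5
finger_force: 0.6
```

>>> {"fn": "move_arm", "kwargs": {
  "dp": [
    [-0.015,0,0],
    [-0.015,0,0],
    [-0.015,0,0],
    [-0.015,0,0],
    [0,0,0]
  ],
  "dr": [
    [0,0,0],
    [0,0,0],
    [0,0,0],
    [0,0,0],
    [0,0,0]
  ],
  "jaw": [-1,-1,-1,-1,-1]
}}

```text
clock: 6.82
tool_pos: [533.1, -37.6, 43.7]
tcp_rot: [-0.284, 3.128, -0.0]
contact_force: [-0.0, 0.4, -0.5]
grip_width: 0.8
finger_force: 0.3
```

>>> {"fn": "move_arm", "kwargs": {
  "dp": [
    [-0.015,0,0],
    [-0.015,0,0],
    [-0.015,0,0],
    [-0.015,0,0],
    [0,0,0]
  ],
  "dr": [
    [0,0,0],
    [0,0,0],
    [0,0,0],
    [0,0,0],
    [0,0,0]
  ],
  "jaw": [-1,-1,-1,-1,-1]
}}

```text
clock: 7.23
tool_pos: [535.5, -37.1, 43.8]
tcp_rot: [-0.284, 3.128, -0.0]
contact_force: [-1.0, -0.2, 0.2]
grip_width: 0.4
finger_force: 0.4
```

>>> {"fn": "move_arm", "kwargs": {
  "dp": [
    [-0.015,0,0],
    [-0.015,0,0],
    [-0.015,0,0],
    [-0.015,0,0],
    [0,0,0]
  ],
  "dr": [
    [0,0,0],
    [0,0,0],
    [0,0,0],
    [0,0,0],
    [0,0,0]
  ],
  "jaw": [-1,-1,-1,-1,-1]
}}

```text
clock: 7.65
tool_pos: [537.1, -36.9, 43.7]
tcp_rot: [0.283, -3.128, -0.0]
contact_force: [-3.1, -0.9, 3.3]
grip_width: 0.5
finger_force: 2.0
```

>>> {"fn": "move_arm", "kwargs": {
  "dp": [
    [-0.01,0,0],
    [-0.01,0,0],
    [0,0,0],
    [0,0,0]
  ],
  "dr": [
    [0,0,0],
    [0,0,0],
    [0,0,0],
    [0,0,0]
  ],
  "jaw": [-1,-1,-1,-1]
}}

```text
clock: 7.98
tool_pos: [537.2, -36.8, 43.5]
tcp_rot: [0.283, -3.127, -0.0]
contact_force: [-5.2, -0.6, 3.9]
grip_width: 0.5
finger_force: 2.9
```

>>> {"fn": "move_arm", "kwargs": {
  "dp": [
    [-0.015,0,0],
    [-0.01,0,0],
    [0,0,0],
    [0,0,0],
    [0,0,0]
  ],
  "dr": [
    [0,0,0],
    [0,0,0],
    [0,0,0],
    [0,0,0],
    [0,0,0]
  ],
  "jaw": [-1,-1,-1,-1,-1]
}}

```text
clock: 8.4
tool_pos: [537.3, -36.8, 43.4]
tcp_rot: [0.283, -3.125, -0.0]
contact_force: [-8.7, -1.1, 6.4]
grip_width: 0.5
finger_force: 4.0
```

Home: the force rose to about 9 N and the tool stopped moving. Now back off gently and lift.

>>> {"fn": "move_arm", "kwargs": {
  "dp": [
    [0.02,0,0],
    [0.04,0,0],
    [0.05,0,0],
    [0.2,0,0],
    [0.3,0,0]
  ],
  "dr": [
    [0,0,0],
    [0,0,0],
    [0,0,0],
    [0,0,0],
    [0,0,0]
  ],
  "jaw": [-1,-1,-1,-1,-1]
}}

```text
clock: 8.82
tool_pos: [516.7, -40.5, 44.0]
tcp_rot: [-0.285, 3.126, -0.0]
contact_force: [-0.7, 0.5, 0.2]
grip_width: 0.6
finger_force: 0.0
```

>>> {"fn": "move_arm", "kwargs": {
  "dp": [
    [0.1,0,0],
    [0,0,-0.7],
    [0,0,-0.8],
    [0,0,-0.8],
    [0,0,-0.5]
  ],
  "dr": [
    [0,0,0],
    [0,0,0],
    [0,0,0],
    [0,0,0],
    [0,0,0]
  ],
  "jaw": [-1,-1,-1,-1,-1]
}}

```text
clock: 9.23
tool_pos: [512.7, -41.7, 158.6]
tcp_rot: [-0.283, 3.125, -0.0]
contact_force: [1.7, -0.1, -0.2]
grip_width: 0.2
finger_force: 0.0
```

>>> {"fn": "move_arm", "kwargs": {
  "dp": [
    [0,0.8,0],
    [0,0.8,0],
    [0,0.8,0],
    [0,0.8,0],
    [0,0.8,0]
  ],
  "dr": [
    [0,0,0],
    [0,0,0],
    [0,0,0],
    [0,0,0],
    [0,0,0]
  ],
  "jaw": [-1,-1,-1,-1,-1]
}}

```text
clock: 9.65
tool_pos: [482.5, 117.4, 156.1]
tcp_rot: [-0.283, 3.127, 0.001]
contact_force: [0.7, 0.4, 0.3]
grip_width: 0.6
finger_force: 0.0
```

Run:
```python
from h import *
s=sensors.get_state(); print(s["tool_pos"],s["tcp_rot"],s["contact_force"])
o=np.array([548.7,.3]);Y=.1815;x=np.array([np.cos(Y),np.sin(Y)]);l=np.array([-x[1],x[0]]);t=s["tool_pos"][:2]-o
print("jig",t@x,t@l)
p,d=get_image("top")
cv2.imwrite("pics/t2.png",cv2.resize(p[130:240,195:385,::-1],(798,462),interpolation=cv2.INTER_CUBIC))
```

```text
[482.51778397 117.38640171 156.07829806] [-2.83102501e-01  3.12738190e+00  7.39272339e-04] [0.66240553 0.44814343 0.30552883]
jig -43.96041272533915 127.10937532514504
```

View pics/t2.png

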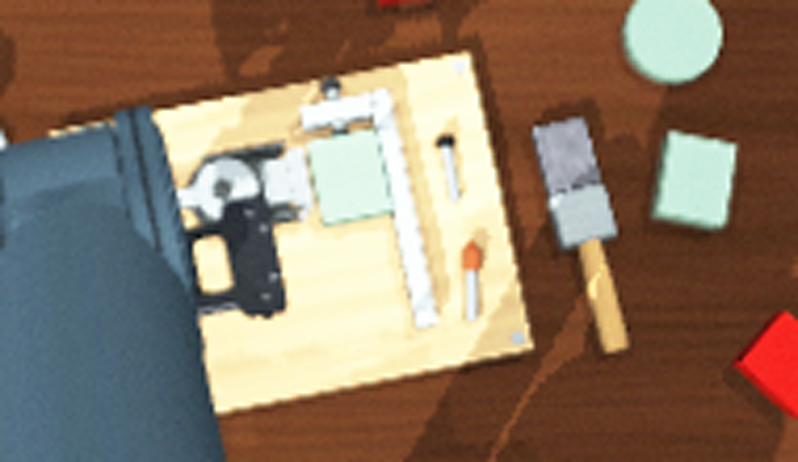

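The block at crop (350,180) now sits square against the stop's tip. Next, move over beyond the knob.

>>> {"fn": "move_arm", "kwargs": {
  "dp": [
    [-0.7,0.15,0],
    [-0.7,0.15,0],
    [-0.7,0.15,0],
    [-0.55,0.12,0],
    [0,0,0]
  ],
  "dr": [
    [0,0,0],
    [0,0,0],
    [0,0,0],
    [0,0,0],
    [0,0,0]
  ],
  "jaw": [-1,-1,-1,-1,-1]
}}

```text
clock: 10.12
tool_pos: [586.8, 159.5, 156.1]
tcp_rot: [-0.286, 3.124, 0.002]
contact_force: [-0.5, -0.0, 1.0]
grip_width: 0.6
finger_force: 0.0
```

```bash
cat > j.py <<'E'
from h import *
s=sensors.get_state()
o=np.array([548.7,.3]);Y=.1815;x=np.array([np.cos(Y),np.sin(Y)]);l=np.array([-x[1],x[0]])
t=s["tool_pos"][:2]-o
M=R.from_rotvec(s["tcp_rot"]).as_matrix(); j=np.array([t@x,t@l]);v=j-np.array([30,55])
print(s["clock"],"pos",s["tool_pos"],"jig",j,"tool yaw rel jig",np.degrees(np.arctan2(-M[1,0],-M[0,0])-Y),"polar",np.hypot(*v),np.degrees(np.arctan2(-v[0],v[1])),"F",s["contact_force"],"q7",s["joint_positions"][6])
th=np.arctan2(-M[1,0],-M[0,0])-Y
r=np.array([-np.sin(th),np.cos(th)]);tt=np.array([-np.cos(th),-np.sin(th)])
print("radial",v@r,"tangential (want -18)",v@tt)
E
python3 j.py
python3 - <<'E'
from h import *
c=get_calibration("wrist"); p,d=get_image("wrist")
cv2.imwrite("pics/w2.png",cv2.resize(p[:,:,::-1],(800,600)))
E
```

```text
10.1167 pos [586.76353877 159.48372521 156.11902342] jig [ 66.17178879 149.6983157 ] tool yaw rel jig 0.0479450528292384 polar 101.37144223182949 -20.905289909202246 F [-0.5107738  -0.01749935  1.04097724] q7 1.5320906957034894
radial 94.6680140266259 tangential (want -18) -36.2510195776023
```

View pics/w2.png

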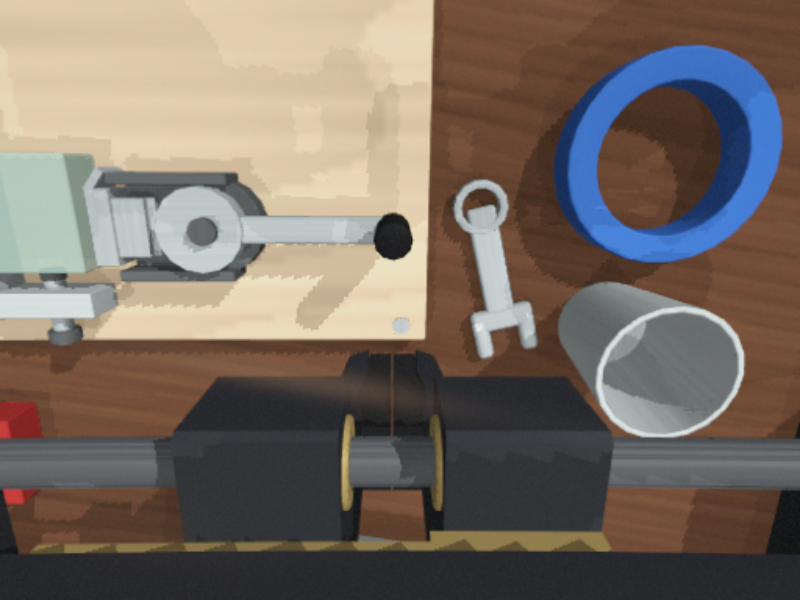

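The fingers line up with the knob, which is at (393,236). Joint 7 is at 1.53, so it would run out of range during the swing. I'll give the tool a half turn the other way first.

>>> {"fn": "move_arm", "kwargs": {
  "dp": [
    [0,0,0],
    [0,0,0],
    [0,0,0],
    [0,0,0],
    [0,0,0]
  ],
  "dr": [
    [0,0,1],
    [0,0,1],
    [0,0,1],
    [0,0,1],
    [0,0,1]
  ],
  "jaw": [-1,-1,-1,-1,-1]
}}

```text
clock: 10.58
tool_pos: [581.7, 156.6, 155.7]
tcp_rot: [-0.408, -3.114, 0.0]
contact_force: [-0.5, -0.4, -0.1]
grip_width: 0.2
finger_force: 0.0
```

>>> {"fn": "move_arm", "kwargs": {
  "dp": [
    [0,0,0],
    [0,0,0],
    [0,0,0],
    [0,0,0],
    [0,0,0]
  ],
  "dr": [
    [0,0,1],
    [0,0,1],
    [0,0,1],
    [0,0,1],
    [0,0,1]
  ],
  "jaw": [-1,-1,-1,-1,-1]
}}

```text
clock: 11.0
tool_pos: [581.8, 156.6, 155.7]
tcp_rot: [-1.072, -2.952, 0.0]
contact_force: [1.0, -0.3, -0.2]
grip_width: 0.4
finger_force: 0.0
```

>>> {"fn": "move_arm", "kwargs": {
  "dp": [
    [0,0,0],
    [0,0,0],
    [0,0,0],
    [0,0,0],
    [0,0,0]
  ],
  "dr": [
    [0,0,1],
    [0,0,1],
    [0,0,1],
    [0,0,1],
    [0,0,1]
  ],
  "jaw": [-1,-1,-1,-1,-1]
}}

```text
clock: 11.42
tool_pos: [581.8, 156.6, 155.7]
tcp_rot: [-1.686, -2.65, 0.0]
contact_force: [0.1, -0.6, -0.1]
grip_width: 0.6
finger_force: 0.0
```

>>> {"fn": "move_arm", "kwargs": {
  "dp": [
    [0,0,0],
    [0,0,0],
    [0,0,0],
    [0,0,0],
    [0,0,0]
  ],
  "dr": [
    [0,0,1],
    [0,0,1],
    [0,0,1],
    [0,0,1],
    [0,0,1]
  ],
  "jaw": [-1,-1,-1,-1,-1]
}}

```text
clock: 11.83
tool_pos: [581.8, 156.6, 155.7]
tcp_rot: [-2.22, -2.222, 0.0]
contact_force: [0.0, -0.7, 0.0]
grip_width: 0.4
finger_force: 0.0
```

>>> {"fn": "move_arm", "kwargs": {
  "dp": [
    [0,0,0],
    [0,0,0],
    [0,0,0],
    [0,0,0],
    [0,0,0]
  ],
  "dr": [
    [0,0,1],
    [0,0,1],
    [0,0,1],
    [0,0,1],
    [0,0,1]
  ],
  "jaw": [-1,-1,-1,-1,-1]
}}

```text
clock: 12.25
tool_pos: [581.8, 156.7, 155.7]
tcp_rot: [-2.648, -1.689, 0.001]
contact_force: [0.2, -0.1, -0.2]
grip_width: 0.4
finger_force: 0.0
```

>>> {"fn": "move_arm", "kwargs": {
  "dp": [
    [0,0,0],
    [0,0,0],
    [0,0,0],
    [0,0,0],
    [0,0,0]
  ],
  "dr": [
    [0,0,1],
    [0,0,1],
    [0,0,1],
    [0,0,1],
    [0,0,1]
  ],
  "jaw": [-1,-1,-1,-1,-1]
}}

```text
clock: 12.67
tool_pos: [581.8, 156.7, 155.7]
tcp_rot: [-2.951, -1.075, 0.001]
contact_force: [0.0, 0.1, 0.9]
grip_width: 0.4
finger_force: 0.0
```

>>> {"fn": "move_arm", "kwargs": {
  "dp": [
    [0,0,0],
    [0,0,0],
    [0,0,0],
    [0,0,0],
    [0,0,0]
  ],
  "dr": [
    [0,0,1],
    [0,0,1],
    [0,0,1],
    [0,0,1],
    [0,0,1]
  ],
  "jaw": [-1,-1,-1,-1,-1]
}}

```text
clock: 13.08
tool_pos: [581.8, 156.7, 155.6]
tcp_rot: [-3.114, -0.411, 0.001]
contact_force: [0.7, 0.3, -0.5]
grip_width: 0.4
finger_force: 0.0
```

>>> {"fn": "move_arm", "kwargs": {
  "dp": [
    [0,0,0],
    [0,0,0],
    [0,0,0]
  ],
  "dr": [
    [0,0,1],
    [0,0,0],
    [0,0,0]
  ],
  "jaw": [-1,-1,-1]
}}

```text
clock: 13.33
tool_pos: [582.1, 156.9, 155.6]
tcp_rot: [-3.128, -0.286, 0.001]
contact_force: [0.2, -0.4, 0.0]
grip_width: 0.5
finger_force: 0.0
```

```bash
sed -i 's/np.arctan2(-M\[1,0\],-M\[0,0\])/np.arctan2(M[1,0],M[0,0])/g' j.py; python3 j.py
```

```text
13.3333 pos [582.08821565 156.86111764 155.55552647] jig [ 61.0998682  147.96270681] tool yaw rel jig 0.057233837448692204 polar 98.02686702551156 -18.497218378418314 F [ 0.22536843 -0.43691818  0.01867957] q7 -1.0729129535022375
radial 92.93159418406727 tangential (want -18) -31.192714874553015
```

>>> {"fn": "move_arm", "kwargs": {
  "dp": [
    [0,-0.05,0.55],
    [0,0,0.55],
    [0,0,0.55],
    [0,0,0.55],
    [0,0,0]
  ],
  "dr": [
    [0,0,0],
    [0,0,0],
    [0,0,0],
    [0,0,0],
    [0,0,0]
  ],
  "jaw": [-1,-1,-1,-1,-1]
}}

```text
clock: 13.75
tool_pos: [579.6, 159.0, 64.2]
tcp_rot: [3.128, 0.287, -0.01]
contact_force: [-0.9, 0.6, -0.2]
grip_width: 0.2
finger_force: 0.0
```

>>> {"fn": "move_arm", "kwargs": {
  "dp": [
    [-0.06,0,0],
    [-0.06,0,0],
    [-0.06,0,0],
    [-0.06,0,0],
    [0,0,0]
  ],
  "dr": [
    [0,0,0],
    [0,0,0],
    [0,0,0],
    [0,0,0],
    [0,0,0]
  ],
  "jaw": [-1,-1,-1,-1,-1]
}}

```text
clock: 14.17
tool_pos: [572.9, 157.7, 68.7]
tcp_rot: [-3.128, -0.284, -0.001]
contact_force: [0.4, -0.4, 0.7]
grip_width: 0.6
finger_force: 0.0
```

```bash
python3 j.py
```

```text
14.1667 pos [572.91553814 157.67657998  68.66146038] jig [ 52.22505585 150.42048981] tool yaw rel jig -0.02954778189342613 polar 97.9746037669418 -13.111398676686663 F [ 0.3690178  -0.44708791  0.70986688] q7 -0.9950766986186387
radial 95.43193871704692 tangential (want -18) -22.175843974808462
```

>>> {"fn": "move_arm", "kwargs": {
  "dp": [
    [-0.05,0,0],
    [-0.05,0,0],
    [-0.05,0,0],
    [0,0,0]
  ],
  "dr": [
    [0,0,0],
    [0,0,0],
    [0,0,0],
    [0,0,0]
  ],
  "jaw": [-1,-1,-1,-1]
}}

```text
clock: 14.5
tool_pos: [567.0, 156.6, 67.9]
tcp_rot: [-3.129, -0.284, -0.0]
contact_force: [0.2, -0.2, 1.4]
grip_width: 0.9
finger_force: 0.0
```

```bash
python3 j.py
```

```text
14.5 pos [566.99022617 156.57943493  67.86936467] jig [ 46.19903249 150.41091567] tool yaw rel jig -0.03750340745153007 polar 96.77629608144782 -9.63589146318768 F [ 0.20514461 -0.17693992  1.3606953 ] q7 -0.9899782553857248
radial 95.42149843861151 tangential (want -18) -16.136577052588212
```

>>> {"fn": "move_arm", "kwargs": {
  "dp": [
    [-0.11,-0.017,0],
    [-0.11,-0.017,0],
    [-0.11,-0.017,0],
    [-0.11,-0.017,0],
    [-0.11,-0.017,0]
  ],
  "dr": [
    [0,0,-0.5],
    [0,0,-0.5],
    [0,0,-0.5],
    [0,0,-0.5],
    [0,0,-0.5]
  ],
  "jaw": [-1,-1,-1,-1,-1]
}}

```text
clock: 14.92
tool_pos: [546.5, 154.3, 68.0]
tcp_rot: [3.078, 0.626, 0.005]
contact_force: [5.0, 0.7, -3.2]
grip_width: 0.3
finger_force: 2.6
```

```bash
python3 j.py
```

```text
14.9167 pos [546.45781782 154.31315107  68.01296494] jig [ 25.59481275 151.88806288] tool yaw rel jig 12.598594774269966 polar 96.98815599243906 2.603261160964643 F [ 5.01069228  0.73904386 -3.19546348] q7 -0.7895558551943257
radial 95.51605931667113 tangential (want -18) -16.834037407225157
```

>>> {"fn": "move_arm", "kwargs": {
  "dp": [
    [-0.108,-0.017,0],
    [-0.108,-0.017,0],
    [-0.108,-0.017,0],
    [-0.108,-0.017,0],
    [-0.108,-0.017,0]
  ],
  "dr": [
    [0,0,-0.5],
    [0,0,-0.5],
    [0,0,-0.5],
    [0,0,-0.5],
    [0,0,-0.5]
  ],
  "jaw": [-1,-1,-1,-1,-1]
}}

```text
clock: 15.33
tool_pos: [527.0, 147.9, 68.2]
tcp_rot: [2.991, 0.958, 0.009]
contact_force: [7.3, 2.8, -6.3]
grip_width: 0.4
finger_force: 4.2
```

```bash
python3 j.py
```

```text
15.3333 pos [527.0421665  147.93678872  68.21572532] jig [  5.34711595 149.12106319] tool yaw rel jig 25.12432340236043 polar 97.29614189506248 14.677606189153202 F [ 7.3363203   2.77500664 -6.30488232] q7 -0.5893455684989564
radial 95.68335658388722 tangential (want -18) -17.64183948755964
```

>>> {"fn": "move_arm", "kwargs": {
  "dp": [
    [-0.108,-0.016,0],
    [-0.108,-0.016,0],
    [-0.108,-0.016,0],
    [-0.108,-0.016,0],
    [-0.108,-0.016,0]
  ],
  "dr": [
    [0,0,-0.5],
    [0,0,-0.5],
    [0,0,-0.5],
    [0,0,-0.5],
    [0,0,-0.5]
  ],
  "jaw": [-1,-1,-1,-1,-1]
}}

```text
clock: 15.75
tool_pos: [509.4, 137.5, 68.3]
tcp_rot: [2.868, 1.279, 0.012]
contact_force: [9.5, 6.0, -8.6]
grip_width: 0.7
finger_force: 5.4
```

```bash
python3 j.py
```

```text
15.75 pos [509.36393324 137.50202253  68.34719913] jig [-13.92426429 142.04870995] tool yaw rel jig 37.66386281551746 polar 97.50291738124696 26.775241401900345 F [ 9.46405887  5.95900099 -8.6258375 ] q7 -0.3872449029246175
radial 95.74749889256499 tangential (want -18) -18.418342859023326
```

>>> {"fn": "move_arm", "kwargs": {
  "dp": [
    [-0.107,-0.016,0.01],
    [-0.107,-0.016,0.01],
    [-0.107,-0.016,0.01],
    [-0.107,-0.016,0.01],
    [-0.107,-0.016,0.01]
  ],
  "dr": [
    [0,0,-0.5],
    [0,0,-0.5],
    [0,0,-0.5],
    [0,0,-0.5],
    [0,0,-0.5]
  ],
  "jaw": [-1,-1,-1,-1,-1]
}}

```text
clock: 16.17
tool_pos: [494.9, 124.3, 67.7]
tcp_rot: [-2.712, -1.585, -0.016]
contact_force: [6.0, 10.4, 9.2]
grip_width: 0.4
finger_force: 6.1
```

```bash
python3 j.py
```

```text
16.1667 pos [494.87468103 124.29763863  67.66159692] jig [-30.55897577 131.67660516] tool yaw rel jig 50.22120749848544 polar 97.70717131398413 38.30158393358106 F [ 5.96111975 10.43066524  9.18045173] q7 -0.18158683623016372
radial 95.60043895398427 tangential (want -18) -20.180371601776116
```

>>> {"fn": "move_arm", "kwargs": {
  "dp": [
    [-0.107,-0.016,-0.005],
    [-0.107,-0.016,0],
    [-0.107,-0.016,0],
    [-0.107,-0.016,0],
    [-0.107,-0.016,0]
  ],
  "dr": [
    [0,0,-0.5],
    [0,0,-0.5],
    [0,0,-0.5],
    [0,0,-0.5],
    [0,0,-0.5]
  ],
  "jaw": [-1,-1,-1,-1,-1]
}}

```text
clock: 16.58
tool_pos: [482.2, 105.9, 67.6]
tcp_rot: [-2.523, -1.871, -0.013]
contact_force: [3.9, 9.6, 7.2]
grip_width: 0.5
finger_force: 5.2
```

```bash
python3 j.py
```

```text
16.5833 pos [482.16802304 105.93342374  67.57666144] jig [-46.37174985 115.90765714] tool yaw rel jig 62.73553549649398 polar 97.68514151940998 51.427095301209455 F [3.86863342 9.62695925 7.2208754 ] q7 0.02194247136991596
radial 95.78866100750993 tangential (want -18) -19.155137589051673
```

Past the peak and the force is falling, so continue with smaller steps near centre.

>>> {"fn": "move_arm", "kwargs": {
  "dp": [
    [-0.105,-0.017,0],
    [-0.105,-0.017,0],
    [-0.105,-0.017,0],
    [-0.105,-0.017,0],
    [-0.105,-0.017,0]
  ],
  "dr": [
    [0,0,-0.5],
    [0,0,-0.5],
    [0,0,-0.5],
    [0,0,-0.5],
    [0,0,-0.5]
  ],
  "jaw": [-1,-1,-1,-1,-1]
}}

```text
clock: 17.0
tool_pos: [473.6, 84.5, 67.0]
tcp_rot: [2.304, 2.133, 0.009]
contact_force: [4.4, 5.4, 2.5]
grip_width: 0.6
finger_force: 2.8
```

>>> {"fn": "move_arm", "kwargs": {
  "dp": [
    [-0.085,-0.014,0],
    [-0.085,-0.014,0],
    [-0.085,-0.014,0],
    [-0.085,-0.014,0],
    [-0.085,-0.014,0]
  ],
  "dr": [
    [0,0,-0.4],
    [0,0,-0.4],
    [0,0,-0.4],
    [0,0,-0.4],
    [0,0,-0.4]
  ],
  "jaw": [-1,-1,-1,-1,-1]
}}

```text
clock: 17.42
tool_pos: [468.7, 65.8, 66.2]
tcp_rot: [2.112, 2.325, 0.002]
contact_force: [0.6, 1.5, 0.2]
grip_width: 0.6
finger_force: 0.7
```

```bash
python3 j.py
```

```text
17.4167 pos [468.71816866  65.82826052  66.22748805] jig [-66.83986548  78.88902747] tool yaw rel jig 85.09036820358138 polar 99.74289538074935 76.1426107765645 F [0.59361971 1.48967658 0.19180018] q7 0.3861666371750175
radial 98.52908096922783 tangential (want -18) -15.51339364209052
```

>>> {"fn": "move_arm", "kwargs": {
  "dp": [
    [-0.06,0,0],
    [-0.06,0,0],
    [-0.05,0,0],
    [0,0,0],
    [0,0,0]
  ],
  "dr": [
    [0,0,-0.3],
    [0,0,-0.3],
    [0,0,-0.3],
    [0,0,0],
    [0,0,0]
  ],
  "jaw": [-1,-1,-1,-1,-1]
}}

```text
clock: 17.83
tool_pos: [468.6, 58.5, 65.8]
tcp_rot: [-2.023, -2.403, 0.0]
contact_force: [0.3, 0.3, 0.3]
grip_width: 0.6
finger_force: 0.0
```

```bash
python3 j.py
python3 - <<'E'
from h import *
p,d=get_image("wrist")
cv2.imwrite("pics/w3.png",cv2.resize(p[:,:,::-1],(800,600)))
E
```

```text
17.8333 pos [468.5769506   58.51799067  65.84592805] jig [-68.29830515  71.7243264 ] tool yaw rel jig 89.4193120222293 polar 99.71088149951434 80.3442421720428 F [0.28773555 0.27326376 0.29235717] q7 0.45448860461558643
radial 98.46275352576187 tangential (want -18) -15.7272393488261
```

View pics/w3.png

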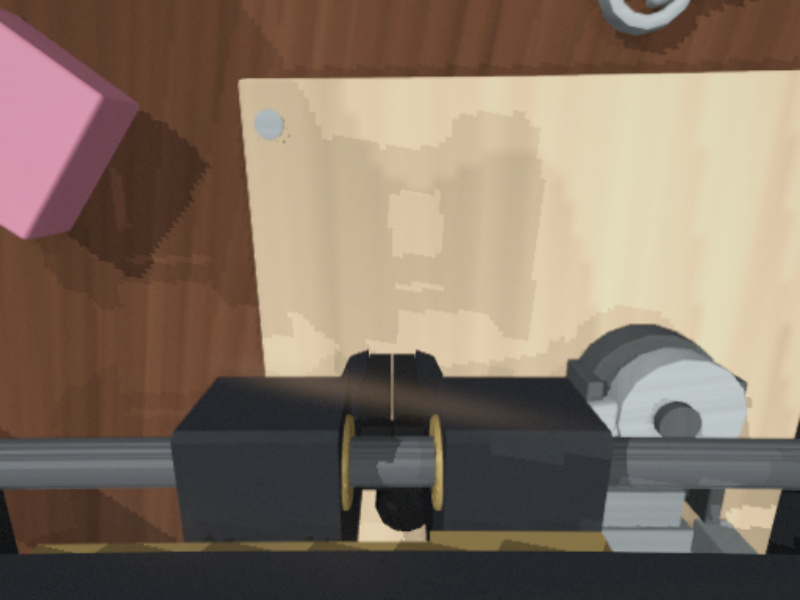

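The contact force is zero and the knob at (403,505) has moved ahead of the fingers, so it has snapped over. Back off, lift, swing clear and check from above.

>>> {"fn": "move_arm", "kwargs": {
  "dp": [
    [0.3,0,0],
    [0.3,0,0],
    [0,0,-0.8],
    [0,0,-0.8],
    [0,0,-0.8]
  ],
  "dr": [
    [0,0,0],
    [0,0,0],
    [0,0,0],
    [0,0,0],
    [0,0,0]
  ],
  "jaw": [-1,-1,-1,-1,-1]
}}

```text
clock: 18.3
tool_pos: [463.9, 82.4, 162.6]
tcp_rot: [-2.022, -2.404, 0.003]
contact_force: [0.6, -0.2, 0.2]
grip_width: 0.7
finger_force: 0.0
```

>>> {"fn": "move_arm", "kwargs": {
  "dp": [
    [0.8,0,-0.3],
    [0.8,0,-0.3],
    [0.8,0,0],
    [0.8,0,0],
    [0.8,0,0]
  ],
  "dr": [
    [0,0,0],
    [0,0,0],
    [0,0,0],
    [0,0,0],
    [0,0,0]
  ],
  "jaw": [-1,-1,-1,-1,-1]
}}

```text
clock: 18.72
tool_pos: [436.6, 241.8, 186.3]
tcp_rot: [-2.022, -2.404, -0.001]
contact_force: [-0.0, -0.7, 0.2]
grip_width: 0.4
finger_force: 0.0
```

```bash
python3 - <<'E'
from h import *
p,d=get_image("top"); np.savez("top",p=p,d=d)
cv2.imwrite("pics/t3.png",cv2.resize(p[130:240,195:385,::-1],(798,462),interpolation=cv2.INTER_CUBIC))
E
python3 - <<'E'
from h import *
f=np.load("top.npz");p=f["p"];c=get_calibration("top");hsv=cv2.cvtColor(p,cv2.COLOR_RGB2HSV)
o=np.array([548.162,-.743]);Y=.182;x=np.array([np.cos(Y),np.sin(Y)]);l=np.array([-x[1],x[0]])
for nm,lo,hi,z in(("green",(50,15,120),(95,120,255),43.),("black",(0,0,0),(180,255,55),76.)):
    m=cv2.inRange(hsv,lo,hi);m[:,:200]=0;m[:135]=0;m[240:]=0;m[:,315:]=0
    for a in cv2.findContours(m,0,cv2.CHAIN_APPROX_NONE)[0]:
        if cv2.contourArea(a)>8:
            w=plane(c,a.reshape(-1,2),z)[:,:2]; r=cv2.minAreaRect(w.astype(np.float32)); q=np.array(r[0])-o; v=np.array([q@x,q@l])
            print(nm,a.reshape(-1,2).mean(0),r,"jig",v,"lever",np.arctan2(-(v[0]-30),v[1]-55))
E
```

```text
green [245.25       172.97222222] ((577.0564575195312, 64.5276870727539), (26.363101959228516, 29.711336135864258), 89.22444915771484) jig [40.23101913 58.96284734] lever -1.2012541837234982
green [278.26388889 171.55555556] ((577.1690063476562, -30.766563415527344), (61.80380630493164, 53.07635498046875), 9.12903881072998) jig [ 23.093745   -34.77786249] lever 3.064817821552621
black [258.         205.16666667] ((476.629150390625, 29.627883911132812), (11.976912498474121, 11.97744083404541), 44.10262680053711) jig [-64.85435331  42.81649238] lever 1.6985412505920814
```

View pics/t3.png

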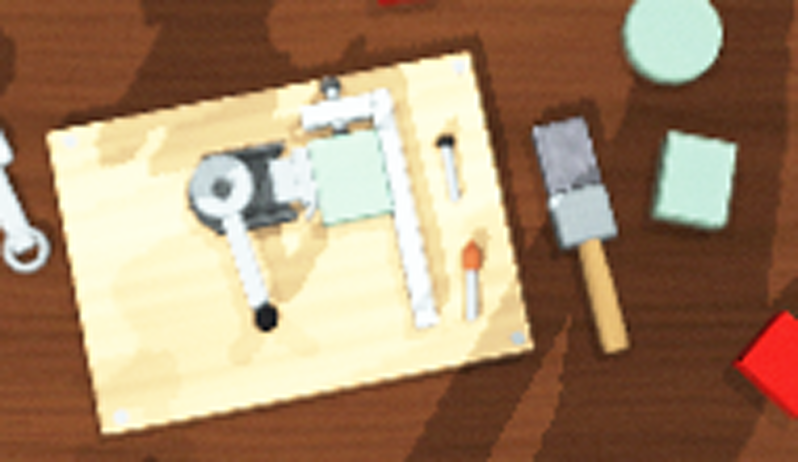

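The lever is at 1.70 rad, with the knob at crop (264,317). The block at (350,177) sits against the fence and the stop tip with the jaw touching it. The bystanders are unmoved and the arm is clear, so I'll hand in.

```bash
python3 -c "
from h import *
print(arm.finish_job())"
```

```text
the job is handed in; nothing more can be done
None
```

I handed the job in: the block was pushed hard home against the end stop, the lever measures 1.70 rad and is snapped past centre, and the bystanders in the final view of the board looked unmoved. The judge returned no verdict. I could not measure the final stop and jaw forces directly.

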